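# Set out the row of toy cars for the customers

## Robot

A 6-joint arm with a two-finger parallel gripper is mounted at the origin on the work surface. World frame = base frame: x ahead of the robot, y to its left, z up, the work surface at z = 0. Lengths are in mm, angles in degrees, forces in N, time in s.
With the tool pointing down it reaches from about 350 to 775 mm from the base axis. Payload 7.3 kg.
Tool frame: the origin (TCP) lies on the centre line of the jaws, within the pads' length; the fingertips stand 14 mm ahead of it and the grasp point (between the pads) lies 5 mm behind it (env.tips_ahead is the distance from the TCP to the fingertips, in mm); z points along the fingers, y is the direction in which the jaws open and shut (so a half turn about z gives the same grasp; the last joint's range is limited). The gripper opens to 92 mm and grips with 3 to 60 N. Pads are 19 mm wide; open, the fingers measure 130 mm over their backs; the gripper's body (75 mm by 190 mm) begins 47 mm behind the grasp point.
Start: joints at [68.182, 19.595, 87.324, -0, 73.075, -8.365], TCP at [122.124, 510.617, 240.741] pointing down, gripper open.
Joint ranges: [-145.02, 145.02], [-44.19, 115.74], [2.07, 154.8], [-57.11, 237.11], [16.16, 152.29], [-177.93, 177.93]. Speed limits (degrees/s): [147.25, 147.25, 180, 180, 180, 180].

## Interface

Orientations are given as a 3x3 rotation matrix whose columns are the frame's x, y, z axes.
In Python, from plant import env, viewer, finder gives the robot as it stands.
- The arm moves only by the tool drive_tool, never from a script. Its argument "rows" is text: rows parted by semicolons, each of 7 numbers parted by spaces: the closure, from -1 (fully open) to 1 (shut), then the shift along the world's x, y, z in cm, then the turn, a rotation vector about the world's x, y, z in rad. In form: hand dx dy dz rx ry rz; .... A call has 1 to 20 rows; each row shifts and turns the commanded pose from where the row before left it; what a row does not reach is not made up. A row lasts 1/12 s, in which the tool goes at most 41.7 mm and 7.16 degrees, less where a joint would pass 70% of its speed; a pose out of reach is approached as far as the arm can. A call with a gripper value outside its range is refused whole. The fingers move at their own pace and stop on an object; "grip_force" is the grip in N (left out, the last holds). Time passes only in rows, so rows that do not move let the fingers close. It gives the time, the measured TCP pose, the force and the opening at its end, in the units of the state.
- env.get_obs(): the state, without advancing time (a new reading comes with each control period).
- viewer.snapshot(name): name is "side" or "top"; returns a dict with "color" (400x640x3 uint8, red, green, blue), "depth" (400x640 float32, mm along the optical axis (not along the pixel's ray), 0 where there is no reading), "fx", "fy", "cx", "cy" (pixels), "position" and "rotation" of the camera in the world. Camera axes: x right, y down, z forward; pixel columns grow to the right and rows downward; lengths in mm; the calibration is good to about 2 mm. A picture is of the moment at which its call begins.
- env.close_job(): hands the job in, once; it reports no verdict.
Trained networks look in the newest picture that a camera, given by its name, has taken for a name from the list of things; names that differ only in an ending like _2 or _b are one class to them, and where a whole thing is asked for, a point or a joint stands for the part that bears it (a point fixed in the world has none). Each returns a list of dicts, best first, with "score" (0 to 1); they miss things now and then, are a little off and sometimes report something else, mostly with a low value. They report only what shows in the picture. A call takes as long as a camera call.
- finder.recognise(camera, label): "pixel" ([column, row] in pixels, amid what is visible of it).
- finder.outline_of(camera, label): "mask" (400x640 bool, what is visible of it) and "pixel" ([column, row] in pixels, amid what is visible of it).
- finder.pinpoint(camera, label): "pixel" ([column, row] in pixels: a listed point, or the origin of a listed thing).
The state is a dict: "t": time; "q": joint angles; "joint_velocities": joint speeds; "joint_torque": joint torques, N m; "ee_pos": TCP position; "eef_rot": TCP orientation; "contact_force": force on the tool from outside, world axes, zero at the start; "moment": the same for the moment, N m; "width": opening from 0.0 (shut) to 1.0 (fully open).
Only numpy, scipy, OpenCV 4.12 (cv2) and the standard library are available. Lean on these libraries where they do the work, as an engineer would, in place of code of your own. Each camera call takes 0.05 s, during which the arm holds its last target. There are 200 camera calls.

## Task

The four toy cars stand in price order in the row of grey stock trays, one car to a tray. Move them onto the four black plinths of the white display stand so that the customers, who look from across the table, read them left to right in the same order in which they are read left to right from the robot's side now: seen from the robot's side, the row ends up reversed. Set each car down gently in the middle of its plinth, upright and straight, nose towards the customers, without dropping a car or letting cars knock together, let go of them all, and leave the lantern, the spectacle case and the torch where they are.

Things in the scene. Friction and masses are not known exactly. Their poses are not given: they have to be found in the camera images.
- car_red: Loose die-cast toy car: red sports coupe with two pale stripes on the bonnet and a rear wing, 34 mm high; 94 mm long (x, nose at +x), 40 mm wide (y), about 85 to 170 g. Rigid, the wheels do not turn. Origin: middle of its underside, at the level it stands on; z up. Flat upright sides from 6 to 23 mm above the origin, to be gripped across the 40 mm width; nothing above that is wider.
- car_yellow: Loose die-cast toy car: yellow pickup truck with a dark open bed behind the cab, 41 mm high; 94 mm long (x, nose at +x), 40 mm wide (y), about 85 to 170 g. Rigid, the wheels do not turn. Origin: middle of its underside, at the level it stands on; z up. Flat upright sides from 6 to 23 mm above the origin, to be gripped across the 40 mm width; nothing above that is wider.
- car_green: Loose die-cast toy car: green delivery van with a roof rack, 46 mm high; 94 mm long (x, nose at +x), 40 mm wide (y), about 85 to 170 g. Rigid, the wheels do not turn. Origin: middle of its underside, at the level it stands on; z up. Flat upright sides from 6 to 23 mm above the origin, to be gripped across the 40 mm width; nothing above that is wider.
- car_blue: Loose die-cast toy car: blue off-roader with a white roof panel, roof rails and a spare wheel at the back, 41 mm high; 94 mm long (x, nose at +x), 40 mm wide (y), about 85 to 170 g. Rigid, the wheels do not turn. Origin: middle of its underside, at the level it stands on; z up. Flat upright sides from 6 to 23 mm above the origin, to be gripped across the 40 mm width; nothing above that is wider.
- tray_red: Fixed grey stock tray in which the red car stands at the start, 124 (x) by 95 (y) mm; four alike in a row along y, 97 mm apart, on a 12 mm plywood carrier (end strips 20 mm above the table). Floor 3 mm thick, rim 8 mm high, 2.5 mm thick. Origin: middle of its underside (the car stands 3 mm above it); x away from the robot, y to the robot's left. It stays put and so keeps the car's starting place.
- tray_yellow: Fixed grey stock tray in which the yellow car stands at the start, 124 (x) by 95 (y) mm; four alike in a row along y, 97 mm apart, on a 12 mm plywood carrier (end strips 20 mm above the table). Floor 3 mm thick, rim 8 mm high, 2.5 mm thick. Origin: middle of its underside (the car stands 3 mm above it); x away from the robot, y to the robot's left. It stays put and so keeps the car's starting place.
- tray_green: Fixed grey stock tray in which the green car stands at the start, 124 (x) by 95 (y) mm; four alike in a row along y, 97 mm apart, on a 12 mm plywood carrier (end strips 20 mm above the table). Floor 3 mm thick, rim 8 mm high, 2.5 mm thick. Origin: middle of its underside (the car stands 3 mm above it); x away from the robot, y to the robot's left. It stays put and so keeps the car's starting place.
- tray_blue: Fixed grey stock tray in which the blue car stands at the start, 124 (x) by 95 (y) mm; four alike in a row along y, 97 mm apart, on a 12 mm plywood carrier (end strips 20 mm above the table). Floor 3 mm thick, rim 8 mm high, 2.5 mm thick. Origin: middle of its underside (the car stands 3 mm above it); x away from the robot, y to the robot's left. It stays put and so keeps the car's starting place.
- display: Fixed white stand, 126 (x) by 384 (y) mm, beyond the trays. Origin: middle of its underside on the table; x away from the robot, to the customers, y to the robot's left; may be turned a little. On its 30 mm high board four like black plinths, 116 (x) by 64 (y) mm, centred at x = 0, y = +138, +46, -46, -138 mm, flat tops 42 mm above the origin, nothing standing up between them.
- lantern: Bystander, loose: dark blue camping lantern standing upright, 66 mm across, 122 mm high. Origin: middle of its underside.
- case: Bystander, loose: brown spectacle case lying, 66 mm (x) by 160 mm (y), 38 mm high. Origin: middle of its underside.
- torch: Bystander, loose: black pocket torch lying along its x, 127 mm long, head 34 mm across. Origin: on the table under its middle.

How it is judged:
By the outcome, as a careful person would: the job done as asked, in the order asked, and still so for the second after the job is handed in, with the robot touching nothing.
It also fails if it takes over 90 s, if anything falls off the work surface, if the arm or the gripper's body presses on something with over 40 N, if the wrist force passes 120 N, or if a joint passes its speed limit or range.

## Working session

There is one attempt and no reset: what is moved stays moved. The work goes in short steps, Python scripts to look and compute and a tool call to move; the robot and the scene stay as the last step left them, time stands still between calls to the robot, and variables do not carry over. Pictures are saved under pics/ and viewed, about 12 in all and at most 16, crops included, and the job is handed in when it is done.

Besides the shell and the picture viewer there is one more tool, called after "Call:" as name(argument=value, ...) on one line, values as JSON. drive_tool: Moves the arm, as the interface text tells. Its arguments: {"type":"object","properties":{"rows":{"type":"string"},"grip_force":{"type":"number"}},"required":["rows"]}

```bash
mkdir -p pics; cat > h.py <<'E'
import numpy as np, cv2
from plant import env, viewer, finder
def cloud(s):
    d=s["depth"]; v,u=np.mgrid[:400,:640]
    p=np.stack([(u-s["cx"])/s["fx"]*d,(v-s["cy"])/s["fy"]*d,d],-1)
    return p@np.array(s["rotation"]).T+np.array(s["position"])
def save(s,n,crop=None,k=1):
    c=s["color"][...,::-1]
    if crop: c=c[crop[1]:crop[3],crop[0]:crop[2]]
    cv2.imwrite("pics/"+n+".png",cv2.resize(c,None,fx=k,fy=k))
E
python3 - <<'E'
from h import *
for n in("top","side"):
    s=viewer.snapshot(n); save(s,n+"0"); print(n,s["position"],np.round(s["rotation"],3).tolist(),s["fx"])
    P=cloud(s); np.save(n+"0.npy",P)
    for l in["car_red","car_yellow","car_green","car_blue","display","lantern","case","torch","tray_red"]:
        for r in finder.outline_of(n,l)[:2]:
            m=r["mask"]&(s["depth"]>0); q=P[m]
            if len(q)<20: continue
            zt=np.percentile(q[:,2],98)
            c,sz,a=cv2.minAreaRect(q[:,:2].astype(np.float32))
            print(n,l,round(r["score"],2),np.round(r["pixel"]),"med",np.round(np.median(q,0)),"ztop",round(zt),"rect",np.round(c),np.round(sz),round(a,1))
E
```

```text
top [ 456.46967615  -24.84121921 1331.98633292] [[-0.003, -0.997, 0.081], [-1.0, 0.005, 0.018], [-0.018, -0.081, -0.997]] 426.9941170706867
top car_red 0.66 [311. 233.] med [450.  46.  42.] ztop 52 rect [449.  48.] [41. 93.] 90.0
top car_red 0.26 [378. 231.] med [ 455. -154.   42.] ztop 59 rect [ 455. -155.] [97. 42.] 11.2
top car_green 0.75 [280. 237.] med [436. 135.  56.] ztop 64 rect [437. 137.] [94. 40.] 2.3
top car_blue 0.94 [378. 233.] med [ 458. -154.   41.] ztop 59 rect [ 456. -157.] [98. 45.] 11.2
top car_blue 0.45 [345. 234.] med [448. -54.  39.] ztop 58 rect [447. -53.] [92. 40.] 13.0
top display 0.57 [317. 169.] med [645.  28.  40.] ztop 46 rect [650.  29.] [384. 132.] 87.7
top lantern 0.85 [475. 164.] med [ 644. -432.  110.] ztop 124 rect [ 649. -442.] [64. 61.] 22.2
top case 0.72 [205. 164.] med [662. 378.  36.] ztop 43 rect [664. 387.] [166.  63.] 88.1
top torch 0.73 [185. 240.] med [433. 437.  27.] ztop 35 rect [427. 446.] [132.  46.] 4.0
top torch 0.62 [377. 231.] med [ 458. -154.   44.] ztop 59 rect [ 456. -153.] [95. 42.] 8.2
top tray_red 0.7 [320. 237.] med [435. 
[... 242 characters left out ...]
 38.] ztop 57 rect [452. -50.] [121.  57.] 17.4
side car_green 0.9 [258. 198.] med [423. 118.  45.] ztop 61 rect [433. 130.] [92. 38.] 3.4
side car_blue 0.95 [319. 249.] med [ 439. -169.   38.] ztop 57 rect [ 460. -143.] [118.  72.] 10.7
side display 0.58 [336. 201.] med [629. -22.  38.] ztop 44 rect [666.  50.] [438. 170.] 86.8
side lantern 0.81 [452. 271.] med [ 628. -458.   67.] ztop 123 rect [ 639. -454.] [49. 64.] 23.2
side case 0.84 [277. 154.] med [651. 353.  32.] ztop 40 rect [663. 373.] [153.  65.] 89.1
side torch 0.52 [218. 170.] med [424. 429.  22.] ztop 34 rect [420. 454.] [124.  79.] 8.1
side tray_red 0.63 [279. 224.] med [411.  18.  15.] ztop 21 rect [440.  39.] [125.  96.] 5.0
```

```bash
python3 -c "
from h import *
o=env.get_obs();print({k:np.round(v,3).tolist() for k,v in o.items()}, env.tips_ahead)"
```

```text
{'t': 1.0, 'q': [68.181, 19.596, 87.325, 0.0, 73.075, -8.366], 'joint_velocities': [-0.052, 0.053, -0.018, 0.039, -0.01, 0.051], 'joint_torque': [0.001, -43.115, -24.448, 0.072, 0.048, -0.0], 'ee_pos': [122.132, 510.612, 240.735], 'eef_rot': [[-0.973, 0.233, 0.0], [0.233, 0.973, 0.0], [-0.0, 0.0, -1.0]], 'contact_force': [-0.032, 0.326, -0.507], 'moment': [0.085, -0.061, -0.027], 'width': 1.003} 14.0
```

```bash
python3 - <<'E'
from h import *
c=cv2.imread("pics/top0.png")[130:270,230:430]; cv2.imwrite("pics/topc.png",cv2.resize(c,None,fx=4,fy=4,interpolation=cv2.INTER_CUBIC))
P=np.load("top0.npy")
# cars by height inside tray area
x,y,z=P[...,0],P[...,1],P[...,2]
m=((z>31)&(x>370)&(x<530)&(y>-230)&(y<220)).astype(np.uint8)
n,L,st,ce=cv2.connectedComponentsWithStats(m,connectivity=4)
for i in range(1,n):
    if st[i,4]<60: continue
    q=P[L==i]; c,s,a=cv2.minAreaRect(q[:,:2].astype(np.float32)); print(st[i,4],np.round(c,1),np.round(s,1),round(a,1),"zmax",q[:,2].max().round(), "pix",ce[i].round())
# display + plinths
m=(z>25)&(z<50)&(x>560)&(x<740)&(y>-200)&(y<260)
q=P[m]; print("disp",cv2.minAreaRect(q[:,:2].astype(np.float32)))
img=cv2.imread("pics/top0.png").max(2)
mb=(m&(img<90)).astype(np.uint8)
n,L,st,ce=cv2.connectedComponentsWithStats(mb,connectivity=4)
for i in range(1,n):
    if st[i,4]<100: continue
    q=P[L==i]; print("pl",st[i,4],[np.round(t,1) for t in cv2.minAreaRect(q[:,:2].astype(np.float32))],np.median(q[:,2]).round(1))
E
```

```text
438 [ 444.8 -103. ] [ 98.1 148.8] 11.1 zmax 1332.0 pix [378. 230.]
417 [448.6  21.2] [92.1 93.4] 89.9 zmax 1332.0 pix [312. 233.]
420 [442.2 -51.4] [93.9 46.5] 11.3 zmax 1332.0 pix [345. 234.]
430 [436.3 137. ] [94.  38.8] 2.3 zmax 67.0 pix [281. 237.]
disp ((647.96044921875, 28.912673950195312), (383.86328125, 126.62476348876953), 87.9038314819336)
pl 783 [array([650.8, 165.9]), array([ 63.2, 115.3]), np.float64(88.5)] 41.7
pl 770 [array([647.2,  74.5]), array([ 62.7, 115.4]), np.float64(87.8)] 41.5
pl 775 [array([643.5, -17.2]), array([ 62.4, 115.1]), np.float64(87.5)] 41.5
pl 770 [array([ 639.9, -110. ]), array([ 61.5, 113.7]), np.float64(89.4)] 41.5
```

View pics/topc.png

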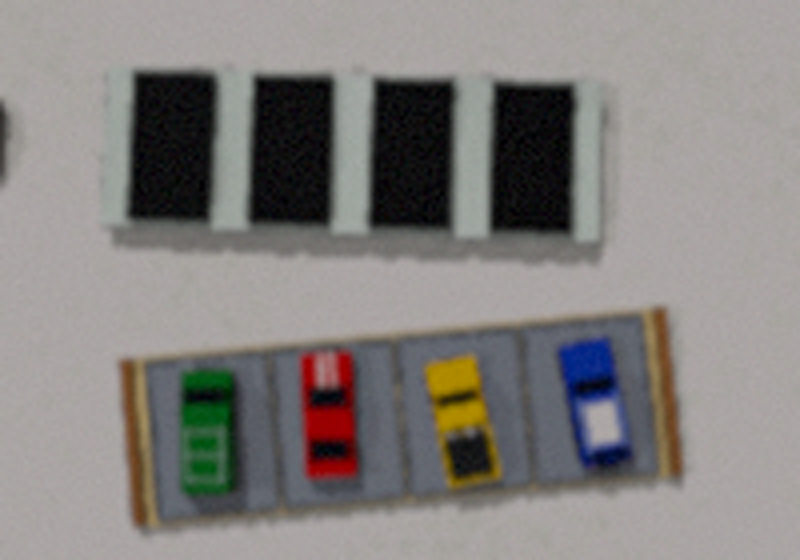

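View pics/side0.png

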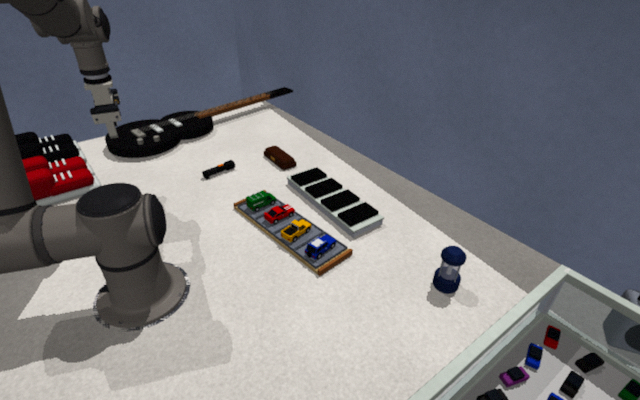

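```bash
cat >> h.py <<'E'
def cars(P,zlo,xr,yr):
    x,y,z=P[...,0],P[...,1],P[...,2]
    m=((z>zlo)&(z<zlo+50)&(x>xr[0])&(x<xr[1])&(y>yr[0])&(y<yr[1])).astype(np.uint8)
    n,L,st,ce=cv2.connectedComponentsWithStats(m,connectivity=4)
    for i in range(1,n):
        if st[i,4]<60: continue
        q=P[L==i][:,:2]; best=None
        # tightest 1..99% box over yaw
        for a in np.arange(-20,20.1,.5):
            c,s=np.cos(np.radians(a)),np.sin(np.radians(a)); r=q@np.array([[c,-s],[s,c]])
            lo,hi=np.percentile(r,1,axis=0),np.percentile(r,99,axis=0); A=np.prod(hi-lo)
            if best is None or A<best[0]: best=(A,a,np.array([[c,-s],[s,c]])@((lo+hi)/2),hi-lo)
        print("car",st[i,4],"yaw",best[1],"c",best[2].round(1),"size",best[3].round(1),"med",np.median(q,0).round(1))
E
python3 - <<'E'
from h import *
cars(np.load("top0.npy"),30,(370,530),(-230,220))
E
```

```text
car 438 yaw 10.0 c [ 455.4 -154.8] size [95.2 39.6] med [ 455.3 -154.2]
car 417 yaw 4.5 c [448.2  46.7] size [92.8 39.4] med [447.   45.6]
car 419 yaw 11.0 c [443.1 -54.2] size [92.1 39.2] med [443.7 -53.8]
car 431 yaw 2.0 c [436.1 137.3] size [90.2 38.2] med [435.5 136.5]
```

Call:
drive_tool(rows="-0.4 2.1 -2.5 -0.5 0 0 0.018;-0.4 2.1 -2.5 -0.5 0 0 0.018;-0.4 2.1 -2.5 -0.5 0 0 0.018;-0.4 2.1 -2.5 -0.5 0 0 0.018;-0.4 2.1 -2.5 -0.5 0 0 0.018;-0.4 2.1 -2.5 -0.5 0 0 0.018;-0.4 2.1 -2.5 -0.5 0 0 0.018;-0.4 2.1 -2.5 -0.5 0 0 0.018;-0.4 2.1 -2.5 -0.5 0 0 0.018;-0.4 2.1 -2.5 -0.5 0 0 0.018;-0.4 2.1 -2.5 -0.5 0 0 0.018;-0.4 2.1 -2.5 -0.5 0 0 0.018;-0.4 2.1 -2.5 -0.5 0 0 0.018;-0.4 2.1 -2.5 -0.5 0 0 0.018;-0.4 2.0 -2.5 -0.5 0 0 0.018;-0.4 0 0 0 0 0 0;-0.4 0 0 0 0 0 0", grip_force=20)

```text
t: 2.42
ee_pos: [436.6, 134.5, 165.4]
eef_rot: [[-0.999, -0.032, -0.001], [-0.032, 0.999, 0.0], [0.001, 0.0, -1.0]]
contact_force: [-0.1, -0.4, 0.0]
width: 0.701
```

Call:
drive_tool(rows="-0.4 0 0.25 -2.5 0 0 0.003;-0.4 0 0 -2.5 0 0 0;-0.4 0 0 -2.5 0 0 0;-0.4 0 0 -1.5 0 0 0;-0.4 0 0 0 0 0 0;-0.4 0 0 0 0 0 0")

```text
t: 2.92
ee_pos: [435.3, 138.9, 75.8]
eef_rot: [[-0.999, -0.039, -0.001], [-0.039, 0.999, 0.0], [0.001, 0.0, -1.0]]
contact_force: [-0.6, -0.4, -0.2]
width: 0.699
```

```bash
python3 - <<'E'
from h import *
s=viewer.snapshot("side"); save(s,"side1",(200,100,400,260),4)
E
```

```text
(no output)
```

View pics/side1.png

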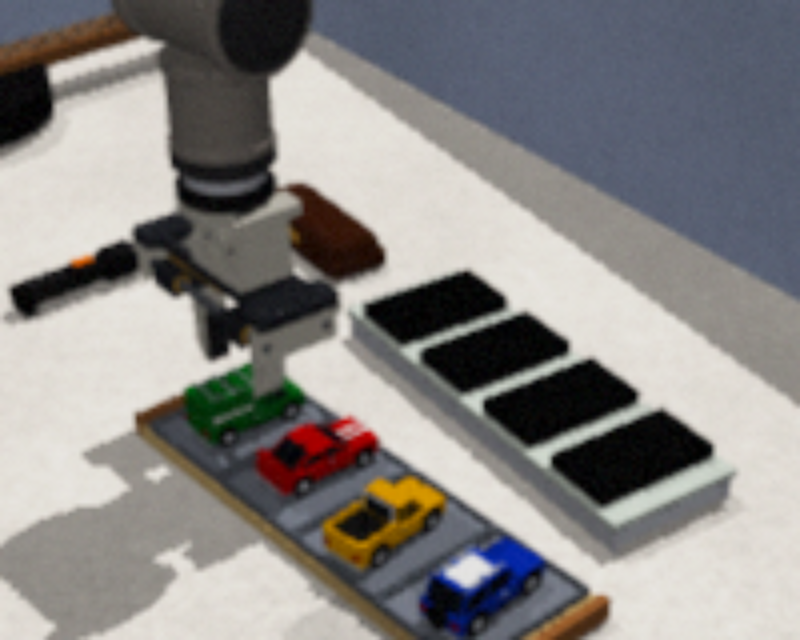

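Call:
drive_tool(rows="-0.4 0.05 -0.15 -1.5 0 0 0;-0.4 0 0 -1.2 0 0 0;-0.4 0 0 -0.8 0 0 0;-0.4 0 0 -0.3 0 0 0;-0.4 0 0 0 0 0 0;-0.4 0 0 0 0 0 0;-0.4 0 0 0 0 0 0")

```text
t: 3.55
ee_pos: [437.1, 136.7, 38.5]
eef_rot: [[-0.999, -0.038, 0.001], [-0.038, 0.999, 0.0], [-0.001, 0.0, -1.0]]
contact_force: [-0.6, 0.4, 0.1]
width: 0.697
```

Call:
drive_tool(rows="-0.4 0 0 -0.1 0 0 0;0.0 0 0 0 0 0 0;0.1 0 0 0 0 0 0;0.3 0 0 0 0 0 0;1 0 0 0 0 0 0;1 0 0 0 0 0 0;1 0 0 0 0 0 0;1 0 0 0 0 0 0")

```text
t: 4.22
ee_pos: [436.6, 136.6, 36.8]
eef_rot: [[-0.999, -0.038, 0.0], [-0.038, 0.999, 0.0], [-0.0, 0.0, -1.0]]
contact_force: [-0.5, 0.5, 1.7]
width: 0.437
```

Call:
drive_tool(rows="1 0 0 0.4 0 0 0;1 0 0 1.2 0 0 0;1 0 0 2.2 0 0 0;1 0 0 2.4 0 0 0;1 0 0 2.2 0 0 0;1 0 0 1.2 0 0 0;1 0.5 -0.6 0.6 0 0 0;1 1.2 -1.45 0 0 0 -0.008;1 1.8 -2.2 0 0 0 -0.01;1 2.1 -2.5 0 0 0 -0.01;1 2.1 -2.5 0 0 0 -0.01;1 2.1 -2.5 0 0 0 -0.01;1 2.1 -2.5 0 0 0 -0.01;1 2.1 -2.6 0 0 0 -0.01;1 2.1 -2.6 0 0 0 -0.01;1 1.9 -2.3 0 0 0 0;1 1.4 -1.75 0 0 0 0;1 0.9 -1.15 0 0 0 0;1 0 0 0 0 0 0;1 0 0 0 0 0 0")

```text
t: 5.88
ee_pos: [639.1, -110.7, 137.4]
eef_rot: [[-0.999, 0.041, -0.002], [0.041, 0.999, 0.001], [0.002, 0.001, -1.0]]
contact_force: [-0.3, -0.3, -1.4]
width: 0.435
```

Call:
drive_tool(rows="1 0 0 -1 0 0 0;1 0.05 0.05 -2 0 0 0;1 0 0 -2 0 0 0;1 0 0 -1.2 0 0 0;1 0 0 -0.5 0 0 0;1 0 0 0 0 0 0;1 0 0 0 0 0 0;1 0 0 0 0 0 0")

```text
t: 6.55
ee_pos: [640.8, -109.4, 72.9]
eef_rot: [[-0.999, 0.04, 0.002], [0.04, 0.999, -0.0], [-0.002, -0.0, -1.0]]
contact_force: [-0.2, 0.3, -1.0]
width: 0.436
```

```bash
python3 - <<'E'
from h import *
s=viewer.snapshot("side"); save(s,"side2",(260,120,420,240),5)
print(np.round(np.mean([env.get_obs()["ee_pos"] for _ in range(5)],0),1))
E
```

```text
[ 640.8 -109.5   73. ]
```

View pics/side2.png

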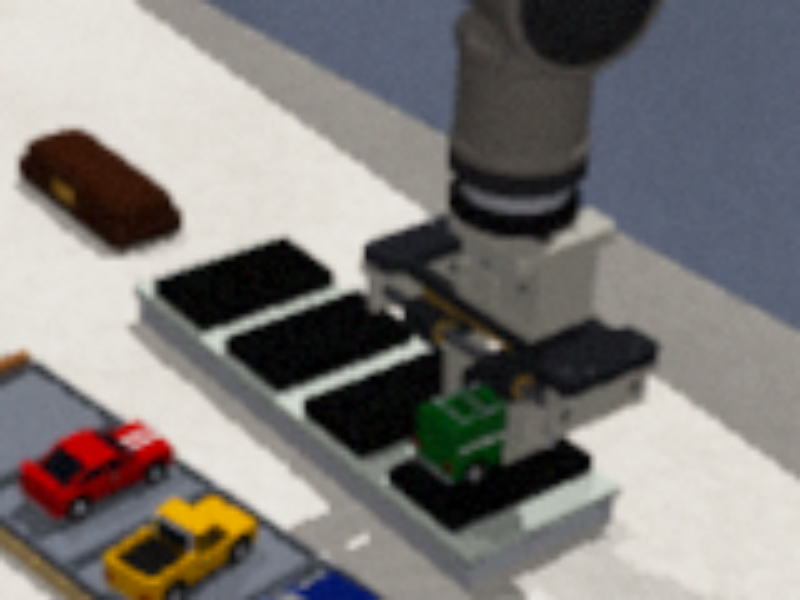

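Call:
drive_tool(rows="1 0 0 -0.3 0 0 0;1 0 0 -0.2 0 0 0;1 0 0 -0.1 0 0 0;1 0 0 -0.1 0 0 0;1 0 0 -0.05 0 0 0;1 0 0 0 0 0 0")

```text
t: 7.1
ee_pos: [640.0, -109.4, 64.1]
eef_rot: [[-0.999, 0.04, -0.0], [0.04, 0.999, 0.0], [0.0, 0.0, -1.0]]
contact_force: [-0.4, 0.4, -0.7]
width: 0.432
```

Call:
drive_tool(rows="1 0 0 -0.05 0 0 0;1 0 0 0 0 0 0")

```text
t: 7.27
ee_pos: [640.2, -109.4, 63.9]
eef_rot: [[-0.999, 0.04, 0.0], [0.04, 0.999, 0.0], [-0.0, 0.0, -1.0]]
contact_force: [0.1, -0.0, -0.6]
width: 0.434
```

Call:
drive_tool(rows="1 0 0 -0.05 0 0 0;1 0 0 0 0 0 0")

```text
t: 7.43
ee_pos: [640.2, -109.4, 63.8]
eef_rot: [[-0.999, 0.04, 0.0], [0.04, 0.999, -0.0], [-0.0, -0.0, -1.0]]
contact_force: [-1.0, 0.4, 3.7]
width: 0.432
```

Call:
drive_tool(rows="0 0 0 0 0 0 0;-0.2 0 0 0 0 0 0;-0.4 0 0 0 0 0 0;-0.4 0 0 0 0 0 0;-0.4 0 0 0.5 0 0 0;-0.4 0 0 1.5 0 0 0;-0.4 0 0 2.5 0 0 0;-0.4 0 0 2.5 0 0 0;-0.4 -0.5 0.4 1 0 0 0;-0.4 -1.5 1.2 0 0 0 0.01;-0.4 -2.5 2 0 0 0 0.02;-0.4 -2.9 2.4 0 0 0 0.02;-0.4 -2.9 2.4 0 0 0 0.02;-0.4 -2.9 2.4 0 0 0 0.02;-0.4 -2.5 2 0 0 0 0;-0.4 -2 1.6 0 0 0 0;-0.4 -1 0.8 0 0 0 0;-0.4 -0.5 0.4 0 0 0 0;-0.4 0 0 0 0 0 0;-0.4 0 0 0 0 0 0")

```text
t: 9.1
ee_pos: [449.2, 46.2, 143.4]
eef_rot: [[-0.999, -0.05, 0.001], [-0.05, 0.999, -0.0], [-0.001, -0.0, -1.0]]
contact_force: [-0.0, -0.3, 0.0]
width: 0.698
```

Call:
drive_tool(rows="-0.4 -0.1 0.05 -1 0 0 0;-0.4 0 0 -2.5 0 0 0;-0.4 0 0 -2.5 0 0 0;-0.4 0 0 -2 0 0 0;-0.4 0 0 -1.4 0 0 0;-0.4 0 0 -0.8 0 0 0;-0.4 0 0 -0.4 0 0 0;-0.4 0 0 0 0 0 0;-0.4 0 0 0 0 0 0")

```text
t: 9.85
ee_pos: [447.9, 46.8, 37.6]
eef_rot: [[-0.999, -0.05, 0.001], [-0.05, 0.999, -0.0], [-0.001, -0.0, -1.0]]
contact_force: [-0.4, -0.4, -0.3]
width: 0.696
```

```bash
python3 - <<'E'
from h import *
s=viewer.snapshot("side"); save(s,"side3",(220,130,420,260),4)
P=cloud(viewer.snapshot("top")); cars(P,51,(560,740),(-180,-40))
E
```

```text
car 436 yaw -4.0 c [ 639. -108.] size [93.7 38.7] med [ 636.7 -107.1]
```

View pics/side3.png

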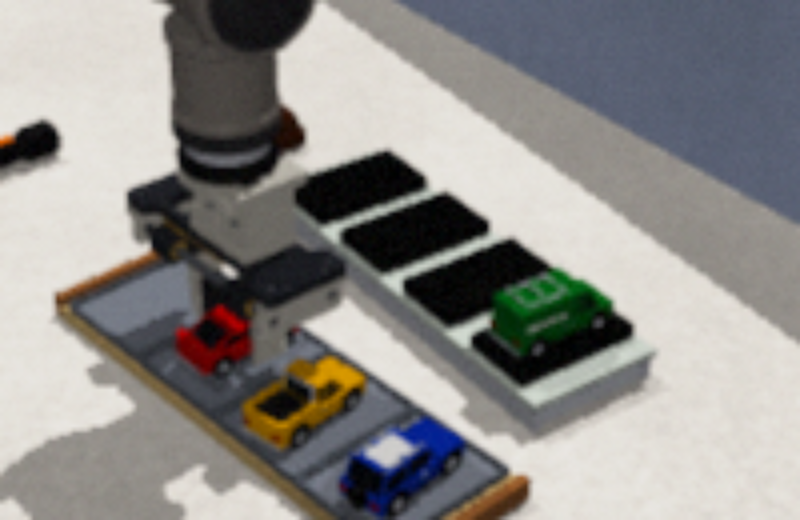

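Call:
drive_tool(rows="0.0 0 0 0 0 0 0;0.1 0 0 0 0 0 0;0.3 0 0 0 0 0 0;1 0 0 0 0 0 0;1 0 0 0 0 0 0;1 0 0 0 0 0 0;1 0 0 0 0 0 0")

```text
t: 10.53
ee_pos: [447.2, 47.1, 37.4]
eef_rot: [[-0.999, -0.05, 0.0], [-0.05, 0.999, 0.0], [-0.0, 0.0, -1.0]]
contact_force: [-0.2, -0.0, 2.9]
width: 0.432
```

Call:
drive_tool(rows="1 0 0 0.4 0 0 0;1 0 0 1.2 0 0 0;1 0 0 2.2 0 0 0;1 0 0 2.4 0 0 0;1 0 0 2.2 0 0 0;1 0 0 1.2 0 0 0;1 0.5 -0.2 0 0 0 0;1 1.2 -0.4 0 0 0 -0.01;1 2 -0.6 0 0 0 -0.015;1 2.4 -0.8 0 0 0 -0.02;1 2.5 -0.8 0 0 0 -0.02;1 2.5 -0.8 0 0 0 -0.015;1 2.5 -0.8 0 0 0 -0.01;1 2.5 -0.8 0 0 0 0;1 1.8 -0.6 0 0 0 0;1 1.1 -0.4 0 0 0 0;1 0.5 -0.2 0 0 0 0;1 0 0 0 0 0 0;1 0 0 0 0 0 0")

```text
t: 12.12
ee_pos: [641.3, -16.8, 132.0]
eef_rot: [[-0.999, 0.04, -0.002], [0.04, 0.999, 0.0], [0.002, 0.0, -1.0]]
contact_force: [-1.0, 0.3, -1.9]
width: 0.434
```

Call:
drive_tool(rows="1 0.1 -0.05 -1 0 0 0;1 0.1 0 -2 0 0 0;1 0 0 -1.7 0 0 0;1 0 0 -1 0 0 0;1 0 0 -0.5 0 0 0;1 0 0 -0.2 0 0 0;1 0 0 0 0 0 0;1 0 0 0 0 0 0")

```text
t: 12.78
ee_pos: [644.6, -17.4, 70.1]
eef_rot: [[-0.999, 0.04, 0.001], [0.04, 0.999, -0.0], [-0.001, -0.0, -1.0]]
contact_force: [0.2, -0.3, 0.2]
width: 0.434
```

Call:
drive_tool(rows="1 -0.05 0 -0.2 0 0 0;1 0 0 -0.15 0 0 0;1 0 0 -0.1 0 0 0;1 0 0 -0.05 0 0 0;1 0 0 0 0 0 0;1 0 0 0 0 0 0")

```text
t: 13.28
ee_pos: [643.7, -17.4, 64.5]
eef_rot: [[-0.999, 0.04, 0.0], [0.04, 0.999, 0.0], [-0.0, 0.0, -1.0]]
contact_force: [-1.6, 0.3, 0.7]
width: 0.433
```

Call:
drive_tool(rows="1 0 0 -0.05 0 0 0;1 0 0 0 0 0 0")

```text
t: 13.45
ee_pos: [643.7, -17.4, 64.5]
eef_rot: [[-0.999, 0.04, 0.0], [0.04, 0.999, -0.0], [-0.0, 0.0, -1.0]]
contact_force: [-2.3, 0.0, 3.7]
width: 0.432
```

Call:
drive_tool(rows="0 0 0 0 0 0 0;-0.2 0 0 0 0 0 0;-0.4 0 0 0 0 0 0;-0.4 0 0 0 0 0 0;-0.4 0 0 0.5 0 0 0;-0.4 0 0 1.5 0 0 0;-0.4 0 0 2.5 0 0 0;-0.4 0 0 2.5 0 0 0;-0.4 -0.5 -0.1 1 0 0 0;-0.4 -1.5 -0.3 0 0 0 0.03;-0.4 -2.5 -0.5 0 0 0 0.04;-0.4 -3 -0.5 0 0 0 0.04;-0.4 -3 -0.6 0 0 0 0.04;-0.4 -3 -0.5 0 0 0 0.04;-0.4 -2.5 -0.5 0 0 0 0.042;-0.4 -2 -0.4 0 0 0 0;-0.4 -1.4 -0.2 0 0 0 0;-0.4 -0.6 -0.1 0 0 0 0;-0.4 0 0 0 0 0 0;-0.4 0 0 0 0 0 0")

```text
t: 15.12
ee_pos: [444.2, -54.5, 143.9]
eef_rot: [[-0.982, -0.191, 0.001], [-0.191, 0.982, -0.0], [-0.001, -0.0, -1.0]]
contact_force: [1.0, 0.2, -0.0]
width: 0.701
```

Call:
drive_tool(rows="-0.4 -0.1 0 -1 0 0 0;-0.4 0 0 -2.5 0 0 0;-0.4 0 0 -2.5 0 0 0;-0.4 0 0 -2 0 0 0;-0.4 0 0 -1.4 0 0 0;-0.4 0 0 -0.8 0 0 0;-0.4 0 0 -0.45 0 0 0;-0.4 0 0 0 0 0 0;-0.4 0 0 0 0 0 0")

```text
t: 15.87
ee_pos: [443.3, -54.5, 37.6]
eef_rot: [[-0.982, -0.191, 0.001], [-0.191, 0.982, -0.0], [-0.001, -0.0, -1.0]]
contact_force: [0.5, -0.4, 0.1]
width: 0.698
```

Call:
drive_tool(rows="0.0 0 0 0 0 0 0;0.1 0 0 0 0 0 0;0.3 0 0 0 0 0 0;1 0 0 0 0 0 0;1 0 0 0 0 0 0;1 0 0 0 0 0 0;1 0 0 0 0 0 0")

```text
t: 16.45
ee_pos: [442.8, -54.5, 37.6]
eef_rot: [[-0.982, -0.191, 0.001], [-0.191, 0.982, -0.0], [-0.001, -0.0, -1.0]]
contact_force: [-1.9, 1.1, 4.7]
width: 0.432
```

Call:
drive_tool(rows="1 0 0 0.4 0 0 0;1 0 0 1.2 0 0 0;1 0 0 2.2 0 0 0;1 0 0 2.4 0 0 0;1 0 0 2.2 0 0 0;1 0 0 1.2 0 0 0;1 0.5 0.3 0 0 0 0;1 1.2 0.8 0 0 0 -0.03;1 2 1.3 0 0 0 -0.04;1 2.5 1.6 0 0 0 -0.04;1 2.6 1.6 0 0 0 -0.04;1 2.6 1.6 0 0 0 -0.04;1 2.6 1.6 0 0 0 -0.042;1 2.6 1.6 0 0 0 0;1 2 1.3 0 0 0 0;1 1.3 0.8 0 0 0 0;1 0.5 0.4 0 0 0 0;1 0 0 0 0 0 0;1 0 0 0 0 0 0")

```text
t: 18.03
ee_pos: [645.6, 74.6, 131.9]
eef_rot: [[-0.999, 0.039, -0.003], [0.039, 0.999, -0.0], [0.003, -0.0, -1.0]]
contact_force: [-0.4, 0.7, -0.5]
width: 0.435
```

Call:
drive_tool(rows="1 0.1 0 -1 0 0 0;1 0 0 -2 0 0 0;1 0 0 -1.7 0 0 0;1 0 0 -1 0 0 0;1 0 0 -0.5 0 0 0;1 0 0 -0.2 0 0 0;1 0 0 0 0 0 0;1 0 0 0 0 0 0;1 0 0 -0.2 0 0 0;1 0 0 -0.15 0 0 0;1 0 0 -0.1 0 0 0;1 0 0 0 0 0 0;1 0 0 0 0 0 0")

```text
t: 19.12
ee_pos: [647.7, 74.6, 64.8]
eef_rot: [[-0.999, 0.04, 0.0], [0.04, 0.999, 0.0], [-0.0, 0.0, -1.0]]
contact_force: [-0.2, -0.3, -1.6]
width: 0.434
```

```bash
python3 - <<'E'
from h import *
s=viewer.snapshot("side"); save(s,"side4",(240,130,400,260),5)
o=env.get_obs();print(np.round(o["ee_pos"],1),np.round(o["contact_force"],1))
E
```

```text
[647.7  74.7  64.8] [-0.3 -0.4 -0.5]
```

View pics/side4.png

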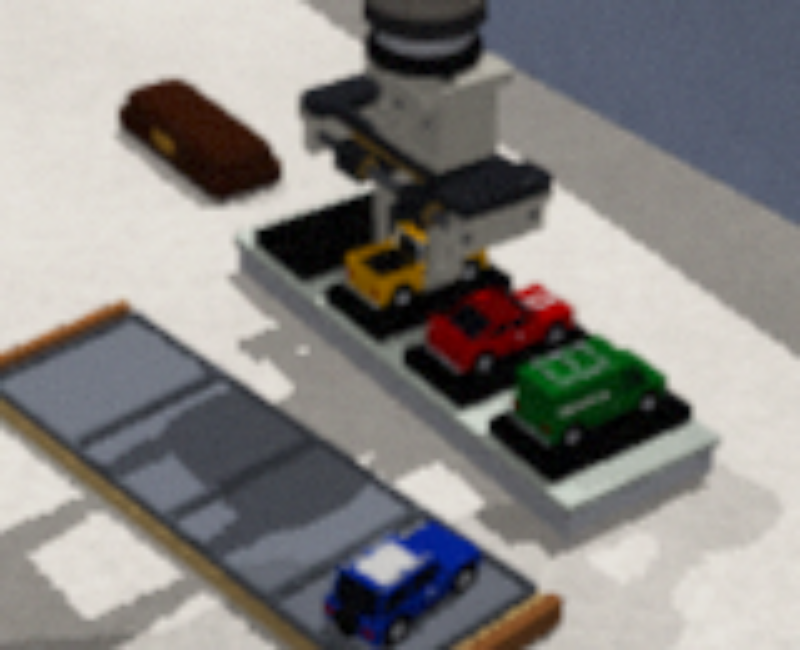

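Green and red stand straight on their plinths; the yellow car is just above its own at about (420,280).

Call:
drive_tool(rows="1 0 0 -0.05 0 0 0;1 0 0 0 0 0 0;1 0 0 0 0 0 0")

```text
t: 19.42
ee_pos: [647.7, 74.7, 64.7]
eef_rot: [[-0.999, 0.04, 0.0], [0.04, 0.999, 0.0], [-0.0, 0.0, -1.0]]
contact_force: [-1.4, 0.4, 2.0]
width: 0.433
```

Call:
drive_tool(rows="1 0 0 -0.03 0 0 0;1 0 0 0 0 0 0")

```text
t: 19.58
ee_pos: [647.7, 74.7, 64.6]
eef_rot: [[-0.999, 0.04, 0.001], [0.04, 0.999, 0.0], [-0.001, 0.0, -1.0]]
contact_force: [-2.2, 0.2, 5.0]
width: 0.434
```

Call:
drive_tool(rows="0 0 0 0 0 0 0;-0.2 0 0 0 0 0 0;-0.4 0 0 0 0 0 0;-0.4 0 0 0 0 0 0;-0.4 0 0 0.5 0 0 0;-0.4 0 0 1.5 0 0 0;-0.4 0 0 2.5 0 0 0;-0.4 0 0 2.5 0 0 0;-0.4 -0.5 -0.6 1 0 0 0;-0.4 -1.5 -1.8 0 0 0 0.03;-0.4 -2.3 -2.7 0 0 0 0.04;-0.4 -2.6 -3.1 0 0 0 0.04;-0.4 -2.6 -3.1 0 0 0 0.04;-0.4 -2.6 -3.1 0 0 0 0.04;-0.4 -2.6 -3.1 0 0 0 0.033;-0.4 -2.1 -2.5 0 0 0 0;-0.4 -1.6 -1.9 0 0 0 0;-0.4 -0.8 -1 0 0 0 0;-0.4 0 0 0 0 0 0;-0.4 0 0 0 0 0 0")

```text
t: 21.25
ee_pos: [455.1, -154.8, 143.9]
eef_rot: [[-0.984, -0.18, 0.0], [-0.18, 0.984, 0.0], [-0.0, 0.0, -1.0]]
contact_force: [-0.6, 0.4, 0.4]
width: 0.699
```

Call:
drive_tool(rows="-0.4 0 0 -1 0 0 0;-0.4 0 0 -2.5 0 0 0;-0.4 0 0 -2.5 0 0 0;-0.4 0 0 -2 0 0 0;-0.4 0 0 -1.4 0 0 0;-0.4 0 0 -0.8 0 0 0;-0.4 0 0 -0.45 0 0 0;-0.4 0 0 0 0 0 0;-0.4 0 0 0 0 0 0")

```text
t: 22.0
ee_pos: [456.2, -154.2, 37.9]
eef_rot: [[-0.983, -0.183, 0.001], [-0.183, 0.983, -0.0], [-0.001, -0.0, -1.0]]
contact_force: [0.9, 0.1, 0.1]
width: 0.703
```

Call:
drive_tool(rows="0.0 0 0 0 0 0 0;0.1 0 0 0 0 0 0;0.3 0 0 0 0 0 0;1 0 0 0 0 0 0;1 0 0 0 0 0 0;1 0 0 0 0 0 0;1 0 0 0 0 0 0")

```text
t: 22.58
ee_pos: [455.8, -154.6, 37.8]
eef_rot: [[-0.983, -0.182, 0.001], [-0.182, 0.983, -0.0], [-0.001, -0.0, -1.0]]
contact_force: [-0.9, -0.1, 4.8]
width: 0.432
```

Call:
drive_tool(rows="1 0 0 0.4 0 0 0;1 0 0 1.2 0 0 0;1 0 0 2.2 0 0 0;1 0 0 2.4 0 0 0;1 0 0 2.4 0 0 0;1 0 0 1.8 0 0 0;1 0.5 0.9 0.6 0 0 0;1 1.2 2 0 0 0 -0.03;1 1.7 2.9 0 0 0 -0.04;1 1.8 2.9 0 0 0 -0.04;1 1.8 2.9 0 0 0 -0.04;1 1.8 2.9 0 0 0 -0.04;1 1.8 2.9 0 0 0 -0.033;1 1.8 2.9 0 0 0 0;1 1.8 2.9 0 0 0 0;1 1.8 2.9 0 0 0 0;1 1.6 2.9 0 0 0 0;1 1.3 2 0 0 0 0;1 0.6 1 0 0 0 0;1 0 0 0 0 0 0")

```text
t: 24.25
ee_pos: [650.5, 169.2, 145.3]
eef_rot: [[-0.999, 0.037, -0.002], [0.037, 0.999, 0.001], [0.002, 0.001, -1.0]]
contact_force: [-1.3, 0.0, -0.6]
width: 0.435
```

Call:
drive_tool(rows="1 0 0 0 0 0 0;1 0 0 0 0 0 0")

```text
t: 24.42
ee_pos: [649.7, 165.3, 146.4]
eef_rot: [[-0.999, 0.04, -0.002], [0.04, 0.999, -0.0], [0.002, -0.001, -1.0]]
contact_force: [-0.6, 0.3, -1.3]
width: 0.432
```

Call:
drive_tool(rows="1 0 0.05 -1 0 0 0;1 0.05 0 -2 0 0 0;1 0 0 -2 0 0 0;1 0 0 -1.5 0 0 0;1 0 0 -0.8 0 0 0;1 0 0 -0.3 0 0 0;1 0 0 0 0 0 0;1 0 0 0 0 0 0;1 0 0 0 0 0 0")

```text
t: 25.17
ee_pos: [651.8, 166.1, 72.7]
eef_rot: [[-0.999, 0.04, 0.002], [0.04, 0.999, 0.0], [-0.002, 0.001, -1.0]]
contact_force: [0.3, -0.1, -0.9]
width: 0.43
```

Call:
drive_tool(rows="1 -0.05 0 -0.3 0 0 0;1 0 0 -0.2 0 0 0;1 0 0 -0.15 0 0 0;1 0 0 -0.05 0 0 0;1 0 0 0 0 0 0;1 0 0 0 0 0 0")

```text
t: 25.67
ee_pos: [650.6, 166.2, 64.9]
eef_rot: [[-0.999, 0.04, 0.0], [0.04, 0.999, 0.0], [-0.0, 0.0, -1.0]]
contact_force: [-2.1, -0.3, 3.5]
width: 0.435
```

Call:
drive_tool(rows="1 0 0 -0.05 0 0 0;1 0 0 0 0 0 0")

```text
t: 25.83
ee_pos: [650.7, 166.2, 64.8]
eef_rot: [[-0.999, 0.04, 0.0], [0.04, 0.999, 0.0], [-0.0, 0.0, -1.0]]
contact_force: [-2.3, 0.0, 6.9]
width: 0.431
```

Touched down; release, lift clear and back off for a check.

Call:
drive_tool(rows="1 0 0 0.05 0 0 0;0 0 0 0 0 0 0;-0.2 0 0 0 0 0 0;-0.4 0 0 0 0 0 0;-0.4 0 0 0 0 0 0;-0.4 0 0 0.5 0 0 0;-0.4 0 0 1.5 0 0 0;-0.4 0 0 2.5 0 0 0;-0.4 0 0 2.5 0 0 0;-0.4 0 0 2.5 0 0 0;-0.4 -1 0.5 1 0 0 0;-0.4 -2.5 1.5 0 0 0 0;-0.4 -2.5 1.5 0 0 0 0;-0.4 -2.5 1.5 0 0 0 0;-0.4 -2.5 1.5 0 0 0 0;-0.4 -2.5 1.5 0 0 0 0;-0.4 -2.5 1 0 0 0 0;-0.4 -2 0.5 0 0 0 0;-0.4 0 0 0 0 0 0;-0.4 0 0 0 0 0 0")

```text
t: 27.5
ee_pos: [469.2, 261.6, 169.4]
eef_rot: [[-0.999, 0.038, -0.0], [0.038, 0.999, -0.0], [0.0, -0.0, -1.0]]
contact_force: [-0.0, 0.5, -0.1]
width: 0.695
```

```bash
python3 - <<'E'
from h import *
s=viewer.snapshot("top"); save(s,"top5",(230,110,430,270),4)
P=cloud(s); cars(P,51,(560,740),(-180,240))
for l in["lantern","case","torch"]:
    r=finder.outline_of("top",l)
    for r in r[:1]: print(l,round(r["score"],2),np.median(P[r["mask"]],0).round())
s=viewer.snapshot("side"); save(s,"side5",(180,110,480,300),2.6)
E
```

```text
car 440 yaw -1.5 c [648.8 164.8] size [95.4 38.1] med [648.  164.3]
car 431 yaw -2.0 c [646.6  74.5] size [93.  39.7] med [644.2  74. ]
car 429 yaw 0.0 c [643.1 -17.3] size [92.7 39.3] med [642.1 -16. ]
car 433 yaw -3.5 c [ 639.4 -108.2] size [94.  38.6] med [ 636.5 -107.1]
lantern 0.57 [ 644. -433.  110.]
case 0.56 [662. 379.  36.]
torch 0.51 [378. 432.  27.]
```

View pics/top5.png

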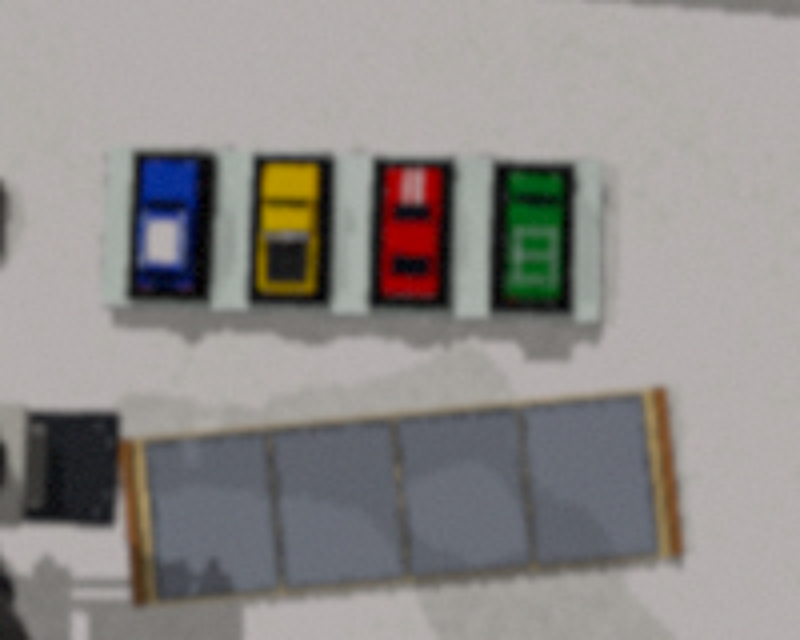

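View pics/side5.png

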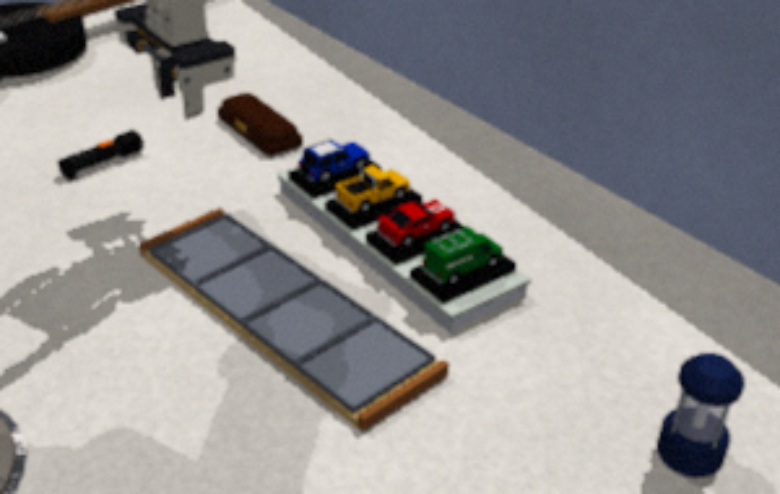

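```bash
python3 -c "
from h import *
print(env.close_job())"
```

```text
the job is handed in; nothing more can be done
None
```

All four cars are on the plinths and released, and the job was handed in at about 27.5 s on the robot clock. From the robot's side, left to right, they read blue, yellow, red, green. Customers across the table therefore read green, red, yellow, blue, with every nose towards them.

- **Setting down:** contact forces were about 4 to 7 N. None of the pictures or force readings showed a car dropped or knocked against another.
- **Position:** in the last top picture each car's centre was within about 2 mm of its plinth's centre.
- **Straightness:** the jaws let go of each car at −2.3°, the angle of the stand. The picture fits gave −1.5° for blue, −2.0° for yellow, 0.0° for red and −3.5° for green. Red and green are therefore 1 to 2° off, which is about the scatter of that fit.
- **Lantern and spectacle case:** both were found where they started, to within 1 mm.
- **Torch:** the top-camera check disagreed, reading x = 378 mm against 433 mm at the start. I put that down to the arm covering part of it. The side picture shows it at the same pixel as before, and the arm stayed well above it.

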